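# Put the carver's tools back on their own shadows

### The arm

A 7-joint arm with a two-finger parallel gripper is mounted at the origin on the work surface. World frame = base frame: x ahead of the robot, y to its left, z up, the work surface at z = 0. Lengths are in m, angles in rad, forces in N, time in s.
With the tool pointing down it reaches from about 0.425 to 0.925 m from the base axis. Payload 6.8 kg.
Tool frame: the origin (TCP) lies on the centre line of the jaws, within the pads' length; the fingertips stand 14 mm ahead of it and the grasp point (between the pads) lies 5 mm behind it (r.nose_length is the distance from the TCP to the fingertips, in m); z points along the fingers, y is the direction in which the jaws open and shut (so a half turn about z gives the same grasp; the last joint's range is limited). The gripper opens to 85 mm and grips with 20 to 120 N. Pads are 22 mm wide; open, the fingers measure 114 mm over their backs; the gripper's body (76 mm by 85 mm) begins 54 mm behind the grasp point. The pads swing forward as they close: fully open they stand 13 mm farther back than shut.
Start: joints at [-1.399, 0.477, 0.022, 1.555, -0.011, 1.109, -0.083], TCP at [0.186, 0.649, 0.245] pointing down, gripper open.
Joint ranges: [-2.96, 2.96], [-0.34, 2.1], [-1.41, 1.46], [0.24, 2.44], [-1.37, 4.51], [0.17, 1.92], [-2.96, 2.96]. Speed limits (rad/s): [2.39, 2.39, 3.14, 3.14, 3.14, 3.14, 3.14].

### API

Orientations are given as a rotation vector (axis times angle).
In Python, from bench import r, imaging, look_for, outline_of gives the robot as it stands. The module is installed in compiled form; this text tells all that it offers.
- The arm moves only by the tool carry_out, never from a script. Its arguments are lists of equal length, an entry for each row: "offset": the shift along the tool's x, y, z as a fraction of full scale, a list of three; "turn": the turn, a rotation vector about the tool's x, y, z as a fraction of full scale, a list of three. A call has 1 to 8 rows; each row is the pose to reach, as a shift and turn from the pose commanded when the call began, along the tool's axes at that moment; what a row does not reach only later rows make up. Full scale, the value 1, is 0.5 m for a shift and 1.5 rad for a turn. A row lasts 1/10 s, in which the tool goes at most 50 mm and 8.59 degrees, less where a joint would pass 70% of its speed; a pose out of reach is approached as far as the arm can. A call with a number of a shift or a turn outside -1 to 1 is refused whole. A call with a gripper value outside its range is refused whole. "hand" is the closure, from 0 (fully open) to 1 (shut), set as the call begins (left out, the last holds). The fingers move at their own pace and stop on an object; "force" is the grip in N (left out, the last holds). Time passes only in rows, so rows that repeat a pose let the fingers close. It gives the time, the measured TCP pose, the force and the opening at its end, in the units of the state.
- r.get_obs(): the state, without advancing time (a new reading comes with each control period).
- imaging.grab_frame(name): name is "side" or "top"; returns a dict with "pixels" (400x640x3 uint8, red, green, blue), "fx", "fy", "cx", "cy" (pixels), "R" (3x3) and "t" (3): a world point X has camera coordinates R X + t. Camera axes: x right, y down, z forward; pixel columns grow to the right and rows downward; lengths in m; the calibration is good to about 2 mm. A picture is of the moment at which its call begins. There is no depth.
- r.hand_in(): hands the job in, once; it reports no verdict.
Trained networks look in the newest picture that a camera, given by its name, has taken for a name from the list of things; names that differ only in an ending like _2 or _b are one class to them, and where a whole thing is asked for, a point or a joint stands for the part that bears it (a point fixed in the world has none). Each returns a list of dicts, best first, with "score" (0 to 1); they miss things now and then, are a little off and sometimes report something else, mostly with a low value. They report only what shows in the picture. A call takes as long as a camera call.
- look_for(query, camera): "xyz" ([x, y, z] in m, in the coordinates of the camera as it stood for that picture, good to about 4 mm: the middle of the surface that is visible of it).
- outline_of(query, camera): "region" (400x640 bool, what is visible of it).
The state is a dict: "clock": time; "joints": joint angles; "qvel": joint speeds; "tau": joint torques, N m; "tcp_pos": TCP position; "orientation": TCP orientation; "contact_force": force on the tool from outside, world axes, zero at the start; "moment": the same for the moment, N m; "grip_width": finger opening in m.
Only numpy, scipy, OpenCV 4.12 (cv2) and the standard library are available. Lean on these libraries where they do the work, as an engineer would, in place of code of your own. Each camera call takes 0.05 s, during which the arm holds its last target. There are 200 camera calls.

### The job

The mallet, the block plane and the hammer have been put back on one another's shadow panels: change them round, with the bare rubber mat as a free spot, until each tool covers its own painted shadow. The mallet stands upright on its head, the plane sits on its sole (either way round), and the hammer lies with its head on the painted head; let go of everything at the end. Do not knock the mallet over, and leave the turned finial and the wax tin where they are.

Things in the scene. Friction and masses are not known exactly. Their poses are not given: they have to be found in the camera images.
- plane_mid (a point): Metal block plane, 150 mm long (x, front knob at +x), 48 mm wide (y), 50 mm high, 0.55 kg, standing on its flat sole. The point is at its centre, 25 mm above the sole. Two upright flat cheeks are 30 mm high over the middle 58 mm of its length: grip across them (48 mm); the lever cap between them rises to 50 mm.
- hammer_mid (a point): Tack hammer lying flat, 200 mm long, 0.26 kg, steel head, wooden handle. The point is on the neck, half-way up (9 mm above its underside); x points to the head, z up. From here the head's centre (76 mm along y, 19 wide, 19 high) is 30 mm along +x, the butt 154 mm along -x. Neck 16 mm wide (y), 1 to 17 mm up: grip here, across y, close to balance. Past 53 mm along -x the handle is 23 wide, 18 high.
- mallet_mid (a point): Round wooden carving mallet standing on its head, handle up, 200 mm tall, 0.36 kg. The point is on its axis, half-way up (100 mm above its foot); z points up the handle. Head 70 mm across (flat foot 60 mm), reaching 88 mm up; the handle, 25 to 27 mm across, runs from 95 to 185 mm up and ends in a 31 mm bulb. Grip the handle about 160 mm above the foot.
- panel_plane: Fixed plywood panel, 220 mm (its x) by 140 mm (y), 9 mm thick, brass screws in its corners, with the dark blue painted shadow of the plane: a 154 x 50 mm bar with rounded ends, centred on the panel, along its x axis. Origin at the centre of the underside. The plane's centre belongs above the origin, its length along the panel's x, either way round.
- panel_hammer: Fixed plywood panel, 220 mm (its x) by 140 mm (y), 9 mm thick, with the dark blue painted T-shaped shadow of the hammer along x, the painted head at +x, centred 80 mm from the panel's centre. Origin at the centre of the underside. The hammer's listed neck point belongs 50 mm along +x from the origin (y = 0), its head towards +x.
- panel_mallet: Fixed plywood panel, 220 mm (its x) by 140 mm (y), 9 mm thick, with the dark blue painted shadow of the standing mallet: a disc 74 mm across at the panel's centre. Origin at the centre of the underside. The mallet's axis belongs above the origin, any turn about it.
- mat: Fixed bare black ribbed rubber mat, 220 mm (its x) by 140 mm (y), 3 mm thick, nothing on it: the free spot. Origin at the centre of the underside.
- finial_mid (a point): Bystander: a turned wooden finial standing on the bench, 58 mm across, 95 mm tall; the point is half-way up. Not to be disturbed.
- tin_mid (a point): Bystander: a round metal wax tin with a brass-coloured lid, 83 mm across, 36 mm high; the point is half-way up. Not to be disturbed.

How it is judged:
By the outcome, as a careful person would: the job done as asked, in the order asked, and still so for the second after the job is handed in, with the robot touching nothing.
It also fails if it takes over 114 s, if anything falls off the work surface, if the arm or the gripper's body presses on something with over 40 N, if the wrist force passes 120 N, or if a joint passes its speed limit or range.

## Working session

There is one attempt and no reset: what is moved stays moved. The work goes in short steps, Python scripts to look and compute and a tool call to move; the robot and the scene stay as the last step left them, time stands still between calls to the robot, and variables do not carry over. Pictures are saved under pics/ and viewed, about 12 in all and at most 16, crops included, and the job is handed in when it is done.

Besides the shell and the picture viewer there is one more tool, called after "Request:" as name(argument=value, ...) on one line, values as JSON. carry_out: Moves the arm, as the interface text tells. Shift numbers are shares of 0.5 m and turn numbers shares of 1.5 rad, none past 1 either way. Its arguments: {"type":"object","properties":{"offset":{"type":"array","items":{"type":"array","items":{"type":"number","minimum":-1,"maximum":1}}},"turn":{"type":"array","items":{"type":"array","items":{"type":"number","minimum":-1,"maximum":1}}},"hand":{"type":"number"},"force":{"type":"number"}},"required":["offset","turn"]}

```bash
mkdir -p pics; cat > h.py <<'E'
import numpy as np, cv2
from bench import r, imaging, look_for, outline_of
def grab(c,name=None):
    f=imaging.grab_frame(c)
    if name: cv2.imwrite('pics/'+name+'.png',f['pixels'][:,:,::-1])
    return f
def world(f,xyz): return np.array(f['R']).T@(np.array(xyz)-np.array(f['t']))
def ray(f,u,v,z):
    R=np.array(f['R']);t=np.array(f['t']); c=-R.T@t
    d=R.T@np.array([(u-f['cx'])/f['fx'],(v-f['cy'])/f['fy'],1.])
    return c+d*(z-c[2])/d[2]
def proj(f,X):
    p=np.array(f['R'])@np.array(X)+np.array(f['t']); return f['fx']*p[0]/p[2]+f['cx'],f['fy']*p[1]/p[2]+f['cy']
E
python3 - <<'E'
from h import *
np.set_printoptions(precision=3,suppress=True)
names="plane_mid hammer_mid mallet_mid panel_plane panel_hammer panel_mallet mat finial_mid tin_mid".split()
for c in('top','side'):
    f=grab(c,c+'0'); print(c,'cam',world(f,[0,0,0]),'fwd',np.array(f['R'])[2],f['fx'])
    for n in names: print(n,[(world(f,d['xyz']),round(d['score'],2)) for d in look_for(n,c)[:2]])
o=r.get_obs();print(o['clock'],o['tcp_pos'],o['orientation'],o['grip_width'],r.nose_length)
E
```

```text
top cam [0.334 0.028 1.25 ] fwd [ 0.189 -0.014 -0.982] 475.7451035942875
plane_mid [(array([0.49 , 0.002, 0.037]), 0.85), (array([ 0.61 , -0.243,  0.012]), 0.72)]
hammer_mid [(array([0.633, 0.257, 0.026]), 0.75)]
mallet_mid [(array([ 0.626, -0.257,  0.093]), 0.59), (array([ 0.61 , -0.24 ,  0.012]), 0.28)]
panel_plane [(array([ 0.61 , -0.24 ,  0.011]), 0.79)]
panel_hammer [(array([0.435, 0.013, 0.009]), 0.64)]
panel_mallet []
mat [(array([ 0.452, -0.26 ,  0.002]), 0.71), (array([0.635, 0.26 , 0.027]), 0.62)]
finial_mid [(array([0.619, 0.003, 0.068]), 0.85)]
tin_mid [(array([0.445, 0.265, 0.041]), 0.84)]
side cam [ 0.136 -0.74   0.788] fwd [ 0.353  0.68  -0.642] 495.7693326114125
plane_mid [(array([ 0.477, -0.026,  0.032]), 0.65)]
hammer_mid [(array([0.629, 0.255, 0.023]), 0.57)]
mallet_mid [(array([ 0.618, -0.281,  0.086]), 0.77)]
panel_plane [(array([ 0.607, -0.297,  0.013]), 0.59)]
panel_hammer [(array([ 0.426, -0.023,  0.011]), 0.55)]
panel_mallet [(array([0.61 , 0.241, 0.011]), 0.93)]
mat [(array([ 0.449, -0.273,  0.004]), 0.57)]
finial_mid [(array([ 0.613, -0.007,  0.052]), 0.64)]
tin_mid [(array([0.431, 0.243, 0.035]), 0.81)]
1.0 [0.186 0.649 0.245] [0.438 3.111 0.   ] 0.08499234250806861 0.014
```

View pics/top0.png

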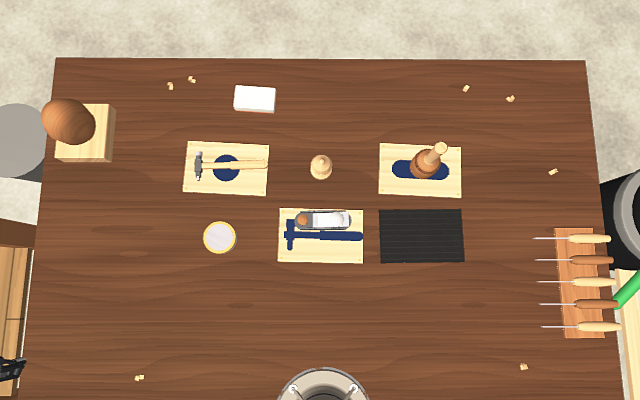

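View pics/side0.png

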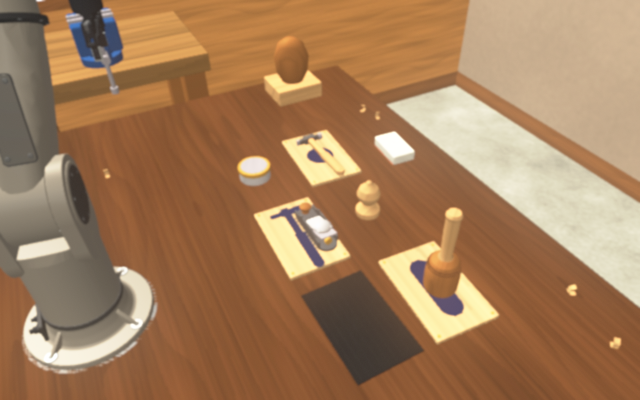

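The top view shows the hammer on the mallet panel (about 230,167), the mallet on the plane panel (425,165), the plane on the hammer panel (322,220) and the mat free (421,235). The side view agrees. The hammer goes to the mat first.

```bash
cat > m.py <<'E'
from h import *
np.set_printoptions(precision=4,suppress=True)
def rect(f,mask,z):
    """min-area rectangle in world at height z of a mask"""
    v,u=np.nonzero(mask)
    P=np.array([ray(f,a,b,z)[:2] for a,b in zip(u,v)]).astype(np.float32)
    (c,s,a)=cv2.minAreaRect(P)
    return np.array(c),np.array(s),a
def pca(f,mask,z):
    v,u=np.nonzero(mask); P=np.array([ray(f,a,b,z)[:2] for a,b in zip(u,v)])
    c=P.mean(0); w,V=np.linalg.eigh(np.cov((P-c).T)); d=V[:,1]
    return c,np.degrees(np.arctan2(d[1],d[0])),4*np.sqrt(w)
def blue(f,uv,rad=48):
    p=f['pixels'].astype(int); m=(p[...,2]>p[...,0]+25)&(p[...,2]>45)&(p[...,2]<150)
    k=np.zeros(m.shape,np.uint8); cv2.circle(k,uv,rad,1,-1); return m&(k>0)
def ply(f,box):
    p=f['pixels'].astype(int); m=(p[...,0]>200)&(p[...,1]>175)&(p[...,2]>120)
    k=np.zeros(m.shape,bool); k[box[1]:box[3],box[0]:box[2]]=1; m=(m&k).astype(np.uint8)
    n,l,s,_=cv2.connectedComponentsWithStats(m); return l==1+np.argmax(s[1:,4])
E
python3 - <<'E'
from m import *
f=grab('top')
for n,b in(('P_mallet',(178,136,274,200)),('P_hammer',(272,202,370,268)),('P_plane',(374,138,466,202))):
    m=ply(f,b); print(n,rect(f,m,.009),'blue',pca(f,blue(f,((b[0]+b[2])//2,(b[1]+b[3])//2)),.009))
p=f['pixels'].sum(2); m=np.zeros(p.shape,bool); m[205:266,374:468]=p[205:266,374:468]<110; print('mat',rect(f,m,.003))
for c in('top','side'):
    f=grab(c)
    for n,z in(('hammer_mid',.02),('plane_mid',.04),('mallet_mid',.1),('finial_mid',.05),('tin_mid',.04)):
        o=outline_of(n,c)
        if o: m=o[0]['region']; print(c,n,round(o[0]['score'],2),m.sum(),pca(f,m,z),rect(f,m,z))
f=grab('top');g=grab('side')
a=cv2.resize(f['pixels'][130:275,175:475],None,fx=2.66,fy=2.66,interpolation=cv2.INTER_CUBIC)
cv2.imwrite('pics/crop1.png',a[:,:,::-1])
b=cv2.resize(g['pixels'][120:390,230:510],None,fx=2.2,fy=2.2,interpolation=cv2.INTER_CUBIC)
cv2.imwrite('pics/crop2.png',b[:,:,::-1])
E
```

```text
P_mallet (array([0.6302, 0.2572]), array([0.2193, 0.1399]), 86.98590087890625) blue (array([0.6261, 0.2591]), np.float64(-175.6470313847334), array([0.0644, 0.0838]))
P_hammer (array([0.4503, 0.0055]), array([0.2181, 0.1394]), 88.58906555175781) blue (array([0.4516, 0.011 ]), np.float64(87.31761595322031), array([0.0499, 0.2582]))
P_plane (array([ 0.6307, -0.2617]), array([0.2181, 0.1506]), 86.98963165283203) blue (array([ 0.6234, -0.2525]), np.float64(84.75527607300214), array([0.0519, 0.2073]))Traceback (most recent call last):
  File "<stdin>", line 5, in <module>
  File "m.py", line 7, in rect
    (c,s,a)=cv2.minAreaRect(P)
            ~~~~~~~~~~~~~~~^^^
cv2.error: OpenCV(4.12.0) /io/opencv/modules/imgproc/src/convhull.cpp:143: error: (-215:Assertion failed) total >= 0 && (depth == CV_32F || depth == CV_32S) in function 'convexHull'
```

```bash
python3 - <<'E'
from m import *
f=grab('top')
p=f['pixels'].sum(2); m=np.zeros(p.shape,bool); m[205:266,374:468]=p[205:266,374:468]<150; print('mat',m.sum(),p[235,421]); 
if m.any():print(rect(f,m,.003))
for c in('top','side'):
    f=grab(c)
    for n,z in(('hammer_mid',.02),('plane_mid',.04),('mallet_mid',.1),('finial_mid',.05),('tin_mid',.04)):
        o=outline_of(n,c)
        if o: m=o[0]['region']; print(c,n,round(o[0]['score'],2),m.sum(),pca(f,m,z),rect(f,m,z))
f=grab('top');g=grab('side')
a=cv2.resize(f['pixels'][130:275,175:475],None,fx=2.66,fy=2.66,interpolation=cv2.INTER_CUBIC)
cv2.imwrite('pics/crop1.png',a[:,:,::-1])
E
```

```text
mat 3058 172
(array([ 0.4503, -0.2586]), array([0.1392, 0.2172]), 0.21393635869026184)
top hammer_mid 0.56 741 (array([0.6365, 0.2565]), np.float64(90.01624406410654), array([0.0476, 0.2462])) (array([0.6235, 0.2465]), array([0.195 , 0.0758]), 81.99667358398438)
top plane_mid 0.82 1034 (array([ 0.4861, -0.0006]), np.float64(90.75925245671485), array([0.0561, 0.1567])) (array([ 0.487 , -0.0009]), array([0.1434, 0.0489]), 89.9912109375)
top mallet_mid 0.81 827 (array([ 0.6282, -0.2615]), np.float64(134.05527670928592), array([0.0607, 0.1185])) (array([ 0.6324, -0.2658]), array([0.0631, 0.1162]), 44.2945442199707)
top finial_mid 0.64 474 (array([0.6231, 0.0039]), np.float64(177.88088832581826), array([0.0592, 0.0706])) (array([0.6239, 0.0041]), array([0.0666, 0.0571]), 0.07482022792100906)
top tin_mid 0.75 938 (array([0.441 , 0.2618]), np.float64(80.39155939341073), array([0.0855, 0.0894])) (array([0.4412, 0.2627]), array([0.0857, 0.0858]), 46.26171112060547)
side hammer_mid 0.92 542 (array([0.633, 0.256]), np.float64(90.73941176605136), array([0.0542, 0.263 ])) (array([0.6208, 0.2466]), array([0.2119, 0.0784]), 82.3032455444336)
side plane_mid 0.98 1208 (array([ 0.4788, -0.019 ]), np.float64(85.15790171779045), array([0.0642, 0.1711])) (array([ 0.4799, -0.0149]), array([0.1668, 0.0617]), 88.61018371582031)
side mallet_mid 0.6 2137 (array([ 0.6233, -0.273 ]), np.float64(-136.05373135658516), array([0.0608, 0.2582])) (array([ 0.6448, -0.2524]), array([0.246 , 0.0655]), 43.59050369262695)
side finial_mid 0.77 739 (array([ 0.6162, -0.0102]), np.float64(57.50340907684635), array([0.0542, 0.1454])) (array([ 0.6191, -0.005 ]), array([0.1368, 0.0499]), 57.73861312866211)
side tin_mid 0.62 799 (array([0.4331, 0.238 ]), np.float64(75.14333523108617), array([0.0834, 0.1304])) (array([0.4315, 0.2398]), array([0.1247, 0.0814]), 67.37108612060547)
```

View pics/crop1.png

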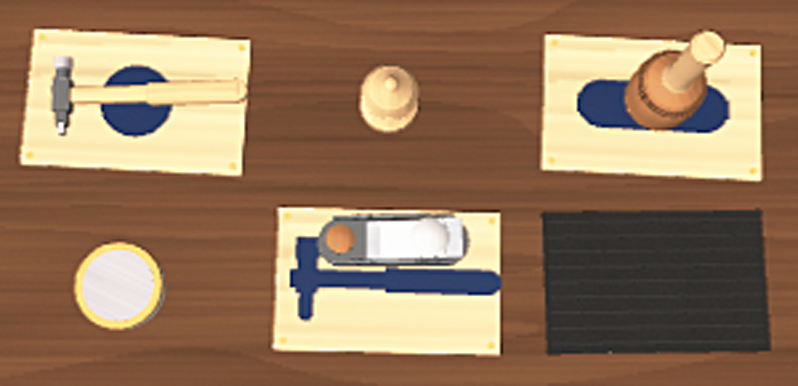

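```bash
cat >> m.py <<'E'
def crect(f,c0,yaw,half,z=.009):
    "image pixels of a world rectangle"
    a=np.radians(yaw);X=np.array([np.cos(a),np.sin(a)]);Y=np.array([-X[1],X[0]])
    return np.array([proj(f,[*(np.array(c0)+sx*half[0]*X+sy*half[1]*Y),z]) for sx,sy in((1,1),(1,-1),(-1,-1),(-1,1))])
E
python3 - <<'E'
from m import *
f=grab('top')
for n,b in(('P_mallet',(178,136,274,200)),('P_hammer',(272,202,370,268)),('P_plane',(374,138,466,202))):
    print(n,'bluerect',rect(f,blue(f,((b[0]+b[2])//2,(b[1]+b[3])//2)),.009))
c=lambda x,y,z:ray(f,175+x/2.66,130+y/2.66,z)
print('hammer headmid',c(62,95,.027),'butt',c(246,92,.02),'handle thin',c(100,94,.024),'handle thick',c(200,93,.026))
m=ply(f,(374,138,466,202)); v,u=np.nonzero(m)
m2=m.copy(); m2[:150,435:455]=0; print('plane panel w/o handle',rect(f,m2,.009))
# fit panel by overlay
img=cv2.resize(f['pixels'][130:275,175:475],None,fx=2.66,fy=2.66,interpolation=cv2.INTER_CUBIC)
def draw(P,col): cv2.polylines(img,[((P-[175,130]+.5)*2.66-.5).round().astype(np.int32)],True,col,1)
for c0,y in(((.6302,.2572),87),((.4503,.0055),88.6),((.628,-.256),87)):draw(crect(f,c0,y,(.11,.07)),(255,0,0))
draw(crect(f,(.4865,-.001),90.5,(.075,.024),.012),(0,255,0))
cv2.imwrite('pics/crop2.png',img[:,:,::-1])
E
```

```text
P_mallet bluerect (array([0.6307, 0.2583]), array([0.0686, 0.0667]), 0.1162833720445633)
P_hammer bluerect (array([0.4369, 0.0011]), array([0.2028, 0.0772]), 79.58173370361328)
P_plane bluerect (array([ 0.6256, -0.2624]), array([0.1509, 0.0479]), 86.41985321044922)
hammer headmid [0.6309 0.3268 0.027 ] butt [0.636  0.1456 0.02  ] handle thin [0.6327 0.2899 0.024 ] handle thick [0.6334 0.1906 0.026 ]
plane panel w/o handle (array([ 0.6254, -0.2614]), array([0.2181, 0.1399]), 86.98963165283203)
```

View pics/crop2.png

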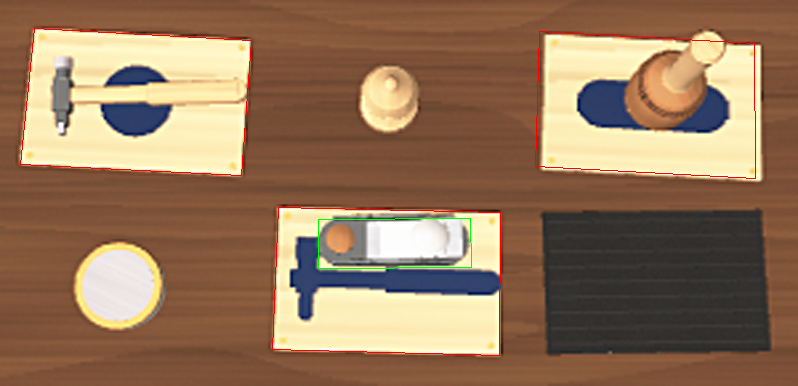

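Panel outlines fit well (red): mallet panel (0.630, 0.2575, 87°), hammer panel (0.450, 0.0055, 88.6°), plane panel (0.6254, -0.2617, 86.9°). The hammer neck is at about (0.632, 0.298), yaw about 91°. Next I'll plan the first move.

```bash
cat > go.py <<'E'
import sys
from h import *
from scipy.spatial.transform import Rotation as Ro
# usage: go.py x,y,z,yaw ...   yaw (deg) = world heading of tool y
o=r.get_obs(); p=np.array(o['tcp_pos']); R=Ro.from_rotvec(o['orientation']).as_matrix()
print('now',p.round(4),'yaw %.2f'%np.degrees(np.arctan2(R[1,1],R[0,1])),'tilt',R[:2,2].round(4),'w %.4f t %.2f'%(o['grip_width'],o['clock']),np.round(o['contact_force'],1))
for a in sys.argv[1:]:
    x,y,z,w=map(float,a.split(',')); w=np.radians(w)
    ty=np.array([np.cos(w),np.sin(w),0]);tz=np.array([0,0,-1.]);T=np.c_[np.cross(ty,tz),ty,tz]
    print(a,'off',(R.T@(np.array([x,y,z])-p)/.5).round(3).tolist(),'turn',(Ro.from_matrix(R.T@T).as_rotvec()/1.5).round(3).tolist())
E
python3 go.py .632,.298,.15,1 .45,.45,.2,30
```

```text
now [0.1864 0.6488 0.2453] yaw 73.97 tilt [0. 0.] w 0.0854 t 1.85 [-0.2 -0.4 -0.1]
.632,.298,.15,1 off [-1.05, -0.428, 0.191] turn [0.0, -0.0, 0.849]
.45,.45,.2,30 off [-0.616, -0.237, 0.091] turn [0.0, -0.0, 0.512]
```

Request:
carry_out(offset=[[-0.616,-0.237,0.091],[-0.616,-0.237,0.091],[-0.616,-0.237,0.091],[-0.616,-0.237,0.091],[-0.616,-0.237,0.091],[-0.616,-0.237,0.091],[-0.616,-0.237,0.091],[-0.616,-0.237,0.091]], turn=[[0,0,0.512],[0,0,0.512],[0,0,0.512],[0,0,0.512],[0,0,0.512],[0,0,0.512],[0,0,0.512],[0,0,0.512]], hand=0.3, force=60)

```text
clock: 2.65
tcp_pos: [0.455, 0.4441, 0.1995]
orientation: [1.583, 2.71, -0.002]
contact_force: [-0.3, -0.1, 0.4]
grip_width: 0.0598
```

```bash
python3 go.py .632,.298,.1,1
```

```text
now [0.455  0.4441 0.1995] yaw 29.43 tilt [ 0.0024 -0.0031] w 0.0598 t 2.65 [-0.3 -0.1  0.4]
.632,.298,.1,1 off [-0.428, 0.165, 0.201] turn [0.001, 0.002, 0.331]
```

Request:
carry_out(offset=[[-0.428,0.165,0.201],[-0.428,0.165,0.201],[-0.428,0.165,0.201],[-0.428,0.165,0.201],[-0.428,0.165,0.201],[-0.428,0.165,0.201],[-0.428,0.165,0.201],[-0.428,0.165,0.201]], turn=[[0,0,0.331],[0,0,0.331],[0,0,0.331],[0,0,0.331],[0,0,0.331],[0,0,0.331],[0,0,0.331],[0,0,0.331]])

```text
clock: 3.45
tcp_pos: [0.6271, 0.3076, 0.0995]
orientation: [-2.189, -2.252, -0.001]
contact_force: [-1.2, 0.4, -0.0]
grip_width: 0.0596
```

```bash
python3 - <<'E'
from m import *
f=grab('top');g=grab('side')
o=r.get_obs();p=np.array(o['tcp_pos'])
print([proj(h,p+[0,0,-.012]) for h in(f,g)])
A=cv2.resize(f['pixels'][130:210,170:290],None,fx=5,fy=5,interpolation=cv2.INTER_CUBIC)
B=cv2.resize(g['pixels'][90:200,260:380],None,fx=5,fy=5,interpolation=cv2.INTER_CUBIC)[:400]
cv2.imwrite('pics/j1.png',cv2.resize(np.vstack([A,B]),None,fx=.75,fy=.75)[:,:,::-1])
E
python3 go.py .632,.298,.1,1 .632,.298,.025,1
```

```text
[(np.float64(200.00783225493802), np.float64(161.4858496519344)), (np.float64(309.7461242283616), np.float64(121.66413873034263))]
now [0.627  0.3081 0.0999] yaw 1.69 tilt [0.     0.0017] w 0.0598 t 3.55 [ 0.5  0.5 -0. ]
.632,.298,.1,1 off [-0.021, 0.009, -0.0] turn [0.0, -0.001, 0.008]
.632,.298,.025,1 off [-0.021, 0.009, 0.15] turn [0.0, -0.001, 0.008]
```

View pics/j1.png

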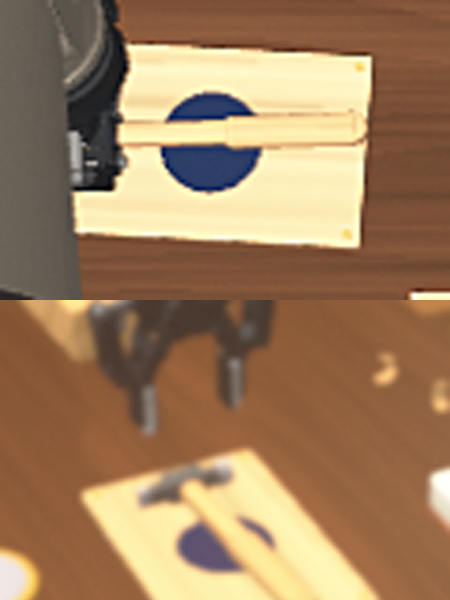

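Request:
carry_out(offset=[[-0.022,0.01,0.08],[-0.022,0.01,0.12],[-0.022,0.01,0.14],[-0.022,0.01,0.15],[-0.022,0.01,0.15]], turn=[[0,0,0.008],[0,0,0.008],[0,0,0.008],[0,0,0.008],[0,0,0.008]])

```text
clock: 4.05
tcp_pos: [0.6331, 0.2959, 0.0246]
orientation: [-2.204, -2.239, -0.001]
contact_force: [0.4, 0.7, -0.2]
grip_width: 0.0596
```

```bash
python3 - <<'E'
from m import *
g=grab('side')
B=cv2.resize(g['pixels'][90:200,260:380],None,fx=5,fy=5,interpolation=cv2.INTER_CUBIC)
cv2.imwrite('pics/j2.png',B[:,:,::-1])
E
python3 go.py .632,.297,.025,1
```

```text
now [0.6337 0.2958 0.0253] yaw 0.89 tilt [0.0012 0.001 ] w 0.0599 t 4.10 [ 0.4 -0.3  0.4]
.632,.297,.025,1 off [0.002, -0.003, 0.001] turn [0.001, -0.001, -0.001]
```

View pics/j2.png

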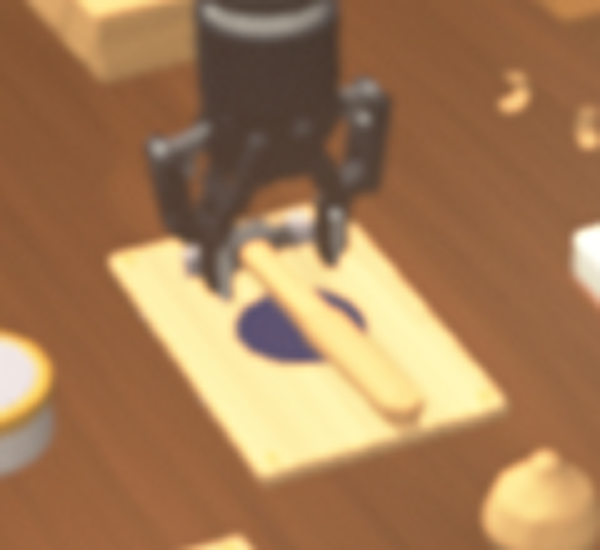

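Fingers straddle the neck, just in from the head (pixels about 215–340, 250). Closing.

Request:
carry_out(offset=[[0,0,0],[0,0,0],[0,0,0],[0,0,0],[0,0,0],[0,0,0],[0,0,0],[0,0,0]], turn=[[0,0,0],[0,0,0],[0,0,0],[0,0,0],[0,0,0],[0,0,0],[0,0,0],[0,0,0]], hand=1, force=70)

```text
clock: 4.9
tcp_pos: [0.6339, 0.295, 0.0253]
orientation: [2.205, 2.237, 0.002]
contact_force: [-1.5, 0.5, 6.4]
grip_width: 0.0141
```

```bash
python3 go.py .632,.297,.2,0 .45,-.1,.2,0
```

```text
now [0.6339 0.295  0.0253] yaw 0.83 tilt [0.001  0.0008] w 0.0141 t 4.90 [-1.5  0.5  6.4]
.632,.297,.2,0 off [0.004, -0.003, -0.349] turn [0.001, -0.001, 0.01]
.45,-.1,.2,0 off [-0.784, -0.379, -0.35] turn [0.001, -0.001, 0.01]
```

Request:
carry_out(offset=[[0,0,-0.04],[0,0,-0.1],[0,0,-0.2],[0,0,-0.3],[0,0,-0.35],[-0.1,-0.05,-0.35],[-0.2,-0.1,-0.35],[-0.3,-0.15,-0.35]], turn=[[0,0,0],[0,0,0],[0,0,0],[0,0,0],[0,0,0],[0,0,0],[0,0,0.01],[0,0,0.01]])

```text
clock: 5.7
tcp_pos: [0.5669, 0.158, 0.199]
orientation: [-2.222, -2.221, 0.001]
contact_force: [1.2, -1.2, -1.4]
grip_width: 0.0143
```

```bash
python3 go.py .45,-.2,.15,0
```

```text
now [0.5669 0.158  0.199 ] yaw -0.02 tilt [-0.0005 -0.0004] w 0.0143 t 5.70 [ 1.2 -1.2 -1.4]
.45,-.2,.15,0 off [-0.716, -0.233, 0.098] turn [-0.0, 0.0, -0.0]
```

Request:
carry_out(offset=[[-0.69,-0.218,0],[-0.69,-0.218,0],[-0.69,-0.218,0],[-0.69,-0.218,0],[-0.69,-0.218,0],[-0.69,-0.218,0],[-0.69,-0.218,0],[-0.69,-0.218,0.1]], turn=[[0,0,0],[0,0,0],[0,0,0],[0,0,0],[0,0,0],[0,0,0],[0,0,0],[0,0,0]])

```text
clock: 6.5
tcp_pos: [0.461, -0.1924, 0.1551]
orientation: [2.223, 2.204, 0.009]
contact_force: [2.4, 1.1, -3.2]
grip_width: 0.014
```

Request:
carry_out(offset=[[0,0,0],[0,0,0],[0,0,0]], turn=[[0,0,0],[0,0,0],[0,0,0]])

```text
clock: 6.8
tcp_pos: [0.4604, -0.1841, 0.1517]
orientation: [2.219, 2.222, 0.002]
contact_force: [-0.8, 0.6, -2.0]
grip_width: 0.0142
```

```bash
python3 - <<'E'
from m import *
f=grab('top');g=grab('side')
A=cv2.resize(f['pixels'][190:280,360:480],None,fx=5,fy=5,interpolation=cv2.INTER_CUBIC)
B=cv2.resize(g['pixels'][220:390,270:450],None,fx=3.33,fy=3.33,interpolation=cv2.INTER_CUBIC)[:,:600]
cv2.imwrite('pics/j3.png',cv2.resize(np.vstack([A,np.pad(B,((0,0),(0,600-B.shape[1]),(0,0)))]),None,fx=.58,fy=.58)[:,:,::-1])
E
python3 go.py .45,-.2,.02,0
```

```text
now [ 0.4607 -0.1841  0.152 ] yaw 0.10 tilt [0.0027 0.0001] w 0.0140 t 6.90 [ 0.8 -0.  -2.3]
.45,-.2,.02,0 off [-0.032, -0.022, 0.264] turn [0.002, -0.0, 0.001]
```

View pics/j3.png

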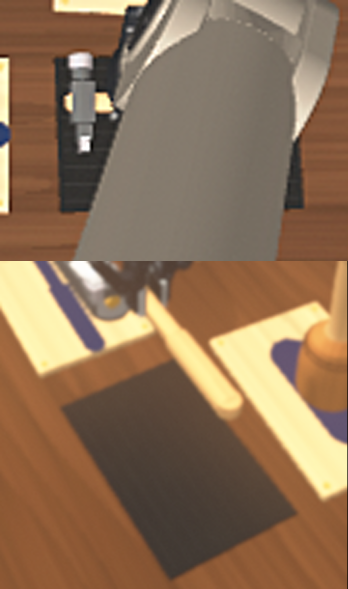

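Hammer held level, head to +y, still above the mat's near edge. Lowering.

Request:
carry_out(offset=[[-0.032,-0.022,0.07],[-0.032,-0.022,0.14],[-0.032,-0.022,0.2],[-0.032,-0.022,0.23],[-0.032,-0.022,0.25],[-0.032,-0.022,0.258],[-0.032,-0.022,0.264],[-0.032,-0.022,0.264]], turn=[[0,0,0],[0,0,0],[0,0,0],[0,0,0],[0,0,0],[0,0,0],[0,0,0],[0,0,0]])

```text
clock: 7.7
tcp_pos: [0.449, -0.201, 0.0194]
orientation: [2.221, 2.22, 0.002]
contact_force: [-0.4, 0.5, -2.4]
grip_width: 0.0142
```

Request:
carry_out(offset=[[0,0,0],[0,0,0],[0,0,0],[0,0,0]], turn=[[0,0,0],[0,0,0],[0,0,0],[0,0,0]], hand=0.4)

```text
clock: 8.1
tcp_pos: [0.4483, -0.201, 0.0189]
orientation: [2.222, 2.221, 0.0]
contact_force: [0.1, -0.6, 0.0]
grip_width: 0.051
```

```bash
python3 go.py .45,-.2,.20,0
```

```text
now [ 0.4483 -0.201   0.0189] yaw -0.03 tilt [ 0.0005 -0.0001] w 0.0510 t 8.10 [ 0.1 -0.6  0. ]
.45,-.2,.20,0 off [0.002, 0.004, -0.362] turn [0.0, 0.0, -0.0]
```

Request:
carry_out(offset=[[0,0,-0.05],[0,0,-0.15],[0,0,-0.25],[0,0,-0.35],[0,0,-0.45],[0,0,-0.5],[0,0,-0.5]], turn=[[0,0,0],[0,0,0],[0,0,0],[0,0,0],[0,0,0],[0,0,0],[0,0,0]], hand=0)

```text
clock: 8.8
tcp_pos: [0.4501, -0.2018, 0.2725]
orientation: [2.218, 2.217, 0.008]
contact_force: [0.1, 0.5, 0.0]
grip_width: 0.0855
```

```bash
cat >> m.py <<'E'
def tri(f,a,g,b):
    A=[];B=[]
    for h,(u,v) in((f,a),(g,b)):
        R=np.array(h['R']);t=np.array(h['t']);k=[(u-h['cx'])/h['fx'],(v-h['cy'])/h['fy']]
        for i in(0,1):A.append(R[i]-k[i]*R[2]);B.append(k[i]*t[2]-t[i])
    x,res,*_=np.linalg.lstsq(np.array(A),np.array(B),rcond=None);return x
E
python3 - <<'E'
from m import *
f=grab('top');g=grab('side')
print('bulb top ray z=.209',ray(f,441.5,147.3,.205),ray(g,454,213.5,.208),tri(f,(441.5,147.3),g,(454,213.5)))
print('foot side',ray(g,438,292,.012))
for c,h in(('top',f),('side',g)):
    h=grab(c); o=outline_of('mallet_mid',c)
    if o:
        m=o[0]['region'];v,u=np.nonzero(m);print(c,m.sum(),u.min(),u.max(),v.min(),v.max()) 
E
python3 go.py .625,-.262,.27,0; python3 - <<'E'
from m import *
f=grab('top'); cv2.imwrite('pics/t2.png',cv2.resize(f['pixels'][120:280,170:490],None,fx=2.5,fy=2.5,interpolation=cv2.INTER_CUBIC)[:,:,::-1])
E
```

```text
bulb top ray z=.209 [ 0.6318 -0.268   0.205 ] [ 0.629  -0.2679  0.208 ] [ 0.6307 -0.2671  0.207 ]
foot side [ 0.6187 -0.2784  0.012 ]
top 919 410 447 140 178
side 2121 423 461 208 297
now [ 0.4473 -0.2007  0.2672] yaw -0.04 tilt [-0.0029  0.0002] w 0.0856 t 9.10 [-0.1 -0.2  0.6]
.625,-.262,.27,0 off [-0.122, 0.356, -0.007] turn [-0.002, -0.0, -0.0]
```

View pics/t2.png

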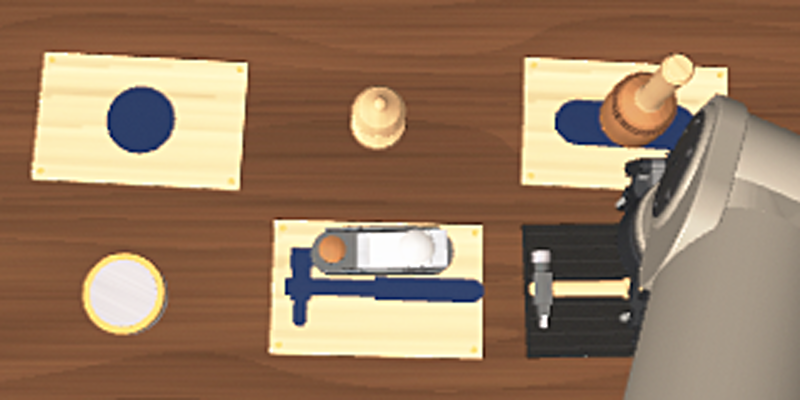

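Hammer lies on the mat (540,290); the mallet panel's disc is clear (141,120). The mallet's axis, triangulated at the bulb, is about (0.6305, -0.2675).

Request:
carry_out(offset=[[-0.134,0.366,-0.01],[-0.134,0.366,-0.01],[-0.134,0.366,-0.01],[-0.134,0.366,-0.01],[-0.134,0.366,-0.01],[-0.134,0.366,-0.01],[-0.134,0.366,-0.01]], turn=[[0,0,0],[0,0,0],[0,0,0],[0,0,0],[0,0,0],[0,0,0],[0,0,0]])

```text
clock: 9.85
tcp_pos: [0.6299, -0.2683, 0.2728]
orientation: [-2.222, -2.219, 0.002]
contact_force: [-0.6, -0.4, -0.6]
grip_width: 0.0855
```

```bash
python3 - <<'E'
from m import *
g=grab('side'); o=r.get_obs(); print(proj(g,[.6305,-.2675,.209]),proj(g,np.array(o['tcp_pos'])+[0,0,-.01]))
cv2.imwrite('pics/j4.png',cv2.resize(g['pixels'][130:330,380:520],None,fx=3,fy=3,interpolation=cv2.INTER_CUBIC)[:,:,::-1])
f=grab('top'); b=blue(f,(226,167),30); print('disc',pca(f,b,.009),rect(f,b,.009))
E
python3 go.py .6305,-.2675,.164,0
```

```text
(np.float64(454.6053302263845), np.float64(212.6764304857344)) (np.float64(459.5930460544025), np.float64(188.79169090328696))
disc (array([0.6301, 0.2581]), np.float64(-164.63822423816185), array([0.0703, 0.0719])) (array([0.6306, 0.2585]), array([0.0703, 0.0677]), 45.413246154785156)
now [ 0.63   -0.268   0.2738] yaw -0.07 tilt [-0.0002  0.0006] w 0.0853 t 9.95 [ 0.8 -1.   0.5]
.6305,-.2675,.164,0 off [0.001, 0.001, 0.22] turn [-0.0, -0.0, -0.001]
```

View pics/j4.png

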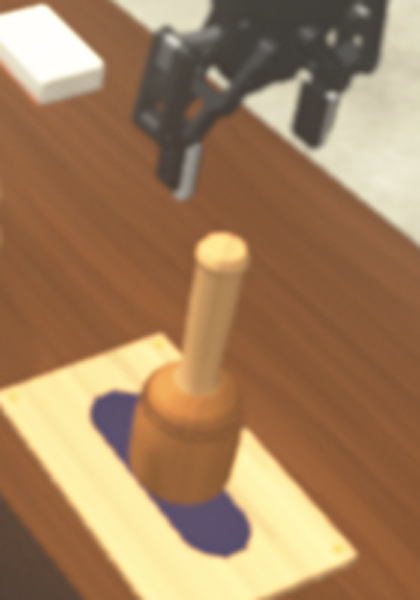

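Request:
carry_out(offset=[[0.001,0.001,0.08],[0.001,0.001,0.14],[0.001,0.001,0.19],[0.001,0.001,0.22],[0.001,0.001,0.22],[0.001,0.001,0.22]], turn=[[0,0,0],[0,0,0],[0,0,0],[0,0,0],[0,0,0],[0,0,0]])

```text
clock: 10.55
tcp_pos: [0.6319, -0.2678, 0.1649]
orientation: [2.221, 2.22, 0.001]
contact_force: [0.9, 0.4, 1.3]
grip_width: 0.085
```

Request:
carry_out(offset=[[0,0,0],[0,0,0],[0,0,0],[0,0,0],[0,0,0],[0,0,0],[0,0,0],[0,0,0]], turn=[[0,0,0],[0,0,0],[0,0,0],[0,0,0],[0,0,0],[0,0,0],[0,0,0],[0,0,0]], hand=1, force=70)

```text
clock: 11.35
tcp_pos: [0.6317, -0.2678, 0.1643]
orientation: [2.222, 2.22, 0.001]
contact_force: [-0.8, 0.6, 5.2]
grip_width: 0.0247
```

Request:
carry_out(offset=[[0,0,-0.02],[0,0,-0.08],[0,0,-0.15],[0,0,-0.22],[0,0,-0.28],[0,0,-0.31],[0,0,-0.31],[0,0,-0.31]], turn=[[0,0,0],[0,0,0],[0,0,0],[0,0,0],[0,0,0],[0,0,0],[0,0,0],[0,0,0]])

```text
clock: 12.15
tcp_pos: [0.631, -0.2671, 0.3169]
orientation: [-2.22, -2.219, 0.001]
contact_force: [-1.3, -0.3, -5.2]
grip_width: 0.0251
```

```bash
python3 go.py .6303,.258,.32,0; python3 - <<'E'
from m import *
g=grab('side'); 
cv2.imwrite('pics/j5.png',cv2.resize(g['pixels'][60:330,300:520],None,fx=2,fy=2,interpolation=cv2.INTER_CUBIC)[:,:,::-1])
E
```

```text
now [ 0.631  -0.2671  0.3169] yaw -0.02 tilt [-0.0023  0.0011] w 0.0251 t 12.15 [-1.3 -0.3 -5.2]
.6303,.258,.32,0 off [1.05, -0.002, -0.005] turn [-0.002, -0.001, -0.0]
```

View pics/j5.png

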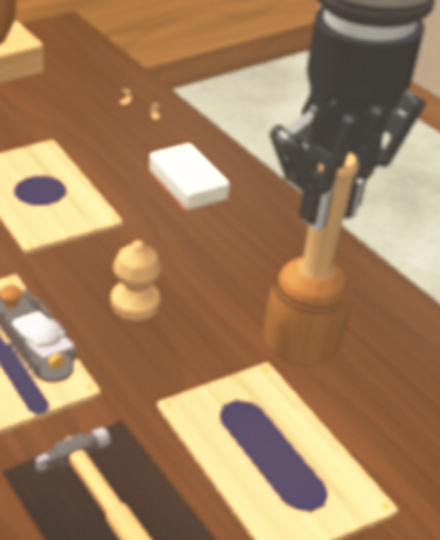

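Mallet held upright (about 305,300), plane panel free. Carrying over the finial with about 65 mm of clearance.

Request:
carry_out(offset=[[0.03,0,0],[0.09,0,0],[0.17,0,0],[0.25,0,0],[0.33,0,0],[0.41,0,0],[0.49,0,0],[0.57,0,0]], turn=[[0,0,0],[0,0,0],[0,0,0],[0,0,0],[0,0,0],[0,0,0],[0,0,0],[0,0,0]])

```text
clock: 13.0
tcp_pos: [0.6306, 0.0205, 0.3173]
orientation: [-2.22, -2.221, 0.002]
contact_force: [0.7, 0.7, -4.3]
grip_width: 0.025
```

Request:
carry_out(offset=[[0.08,0,0],[0.16,0,0],[0.24,0,0],[0.32,0,0],[0.39,0,0],[0.44,0,0],[0.47,0,0],[0.47,0,0]], turn=[[0,0,0],[0,0,0],[0,0,0],[0,0,0],[0,0,0],[0,0,0],[0,0,0],[0,0,0]])

```text
clock: 13.8
tcp_pos: [0.6304, 0.256, 0.3172]
orientation: [-2.215, -2.225, 0.002]
contact_force: [-0.7, -0.3, -3.8]
grip_width: 0.0247
```

```bash
python3 - <<'E'
import bench
from h import *
grab('side')
E
python3 go.py .6303,.258,.1645,0
```

```text
now [0.6311 0.253  0.3176] yaw 0.06 tilt [-0.0015 -0.0012] w 0.0247 t 13.85 [ 0.8 -0.1 -4.5]
.6303,.258,.1645,0 off [0.01, -0.001, 0.306] turn [-0.001, 0.001, 0.001]
```

Request:
carry_out(offset=[[0.01,-0.001,0.06],[0.01,-0.001,0.13],[0.01,-0.001,0.2],[0.01,-0.001,0.25],[0.01,-0.001,0.28],[0.01,-0.001,0.295],[0.01,-0.001,0.302],[0.01,-0.001,0.306]], turn=[[0,0,0],[0,0,0],[0,0,0],[0,0,0],[0,0,0],[0,0,0],[0,0,0],[0,0,0]])

```text
clock: 14.65
tcp_pos: [0.6323, 0.2572, 0.1667]
orientation: [2.222, 2.22, 0.003]
contact_force: [-0.8, -0.0, -3.9]
grip_width: 0.0247
```

Request:
carry_out(offset=[[0,0,0],[0,0,0],[0,0,0],[0,0,0]], turn=[[0,0,0],[0,0,0],[0,0,0],[0,0,0]])

```text
clock: 15.05
tcp_pos: [0.6315, 0.2576, 0.1661]
orientation: [2.222, 2.221, 0.001]
contact_force: [0.3, -0.3, -3.6]
grip_width: 0.0248
```

```bash
python3 go.py .6303,.258,.164,0; python3 - <<'E'
from m import *
g=grab('side'); print(proj(g,[.6303,.258,.009]))
cv2.imwrite('pics/j6.png',cv2.resize(g['pixels'][70:200,250:390],None,fx=4,fy=4,interpolation=cv2.INTER_CUBIC)[:,:,::-1])
E
```

```text
now [0.6315 0.2576 0.1661] yaw -0.02 tilt [0.0006 0.0004] w 0.0248 t 15.05 [ 0.3 -0.3 -3.6]
.6303,.258,.164,0 off [0.001, -0.002, 0.004] turn [0.0, -0.0, -0.0]
(np.float64(319.8779871983056), np.float64(154.80312573656082))
```

View pics/j6.png

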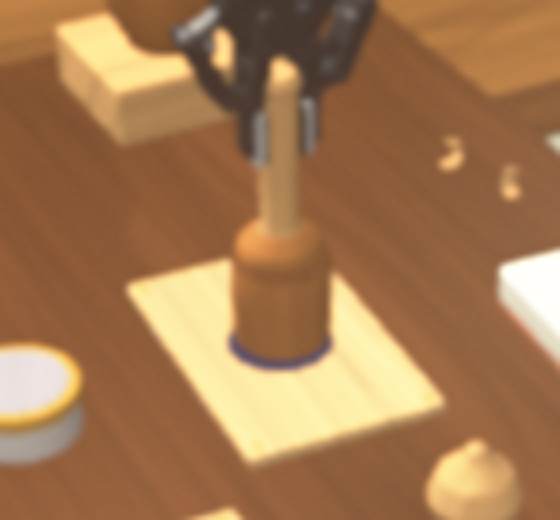

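The mallet's foot sits concentric in the disc (even blue rim, 231–332 × 365). Setting it down the last 2 mm and releasing.

Request:
carry_out(offset=[[0,0,0.002],[0,0,0.004],[0,0,0.005],[0,0,0.005],[0,0,0.005]], turn=[[0,0,0],[0,0,0],[0,0,0],[0,0,0],[0,0,0]])

```text
clock: 15.6
tcp_pos: [0.6317, 0.2577, 0.1643]
orientation: [-2.222, -2.221, -0.002]
contact_force: [-2.6, -0.8, 5.8]
grip_width: 0.0247
```

Request:
carry_out(offset=[[0,0,0],[0,0,0],[0,0,0],[0,0,0],[0,0,0],[0,0,0],[0,0,0],[0,0,0]], turn=[[0,0,0],[0,0,0],[0,0,0],[0,0,0],[0,0,0],[0,0,0],[0,0,0],[0,0,0]], hand=0)

```text
clock: 16.4
tcp_pos: [0.6314, 0.2574, 0.1631]
orientation: [-2.222, -2.221, 0.0]
contact_force: [-0.2, 0.6, 0.6]
grip_width: 0.085
```

Request:
carry_out(offset=[[0,0,-0.06],[0,0,-0.14],[0,0,-0.22],[0,0,-0.24],[0,0,-0.24]], turn=[[0,0,0],[0,0,0],[0,0,0],[0,0,0],[0,0,0]])

```text
clock: 16.9
tcp_pos: [0.6324, 0.2576, 0.2854]
orientation: [2.221, 2.22, 0.006]
contact_force: [0.8, 0.2, -0.8]
grip_width: 0.0852
```

```bash
python3 go.py .49,-.001,.25,0
```

```text
now [0.6324 0.2576 0.2854] yaw -0.04 tilt [0.0036 0.0021] w 0.0852 t 16.90 [ 0.8  0.2 -0.8]
.49,-.001,.25,0 off [-0.517, -0.285, 0.069] turn [0.002, -0.001, -0.0]
```

Request:
carry_out(offset=[[-0.52,-0.285,0],[-0.52,-0.285,0],[-0.52,-0.285,0],[-0.52,-0.285,0],[-0.52,-0.285,0.05],[-0.52,-0.285,0.1],[-0.52,-0.285,0.1],[-0.52,-0.285,0.1]], turn=[[0,0,0],[0,0,0],[0,0,0],[0,0,0],[0,0,0],[0,0,0],[0,0,0],[0,0,0]])

```text
clock: 17.7
tcp_pos: [0.4863, -0.0038, 0.231]
orientation: [-2.223, -2.216, 0.006]
contact_force: [0.7, -0.6, 0.2]
grip_width: 0.0857
```

```bash
python3 - <<'E'
from m import *
f=grab('top');c=lambda x,y,z:ray(f,170+x/2.5-.3,120+y/2.5-.3,z)
print('ends',c(312,253,.02),c(453,250,.02),'far',c(380,229,.039),'near',c(380,274.5,.01), 'near39',c(380,274.5,.039))
g=grab('side')
cv2.imwrite('pics/j7.png',cv2.resize(g['pixels'][140:300,230:370],None,fx=3.7,fy=3.7,interpolation=cv2.INTER_CUBIC)[:,:,::-1])
E
python3 go.py .49,-.001,.1,0
```

```text
ends [0.4857 0.0728 0.02  ] [ 0.4889 -0.0739  0.02  ] far [0.5082 0.0025 0.039 ] near [0.4644 0.002  0.01  ] near39 [0.4614 0.0026 0.039 ]
now [ 0.4892 -0.0013  0.2329] yaw 0.04 tilt [-0.0003 -0.0001] w 0.0851 t 17.80 [-0.1  0.9  0.2]
.49,-.001,.1,0 off [0.001, 0.002, 0.266] turn [-0.0, 0.0, 0.0]
```

View pics/j7.png

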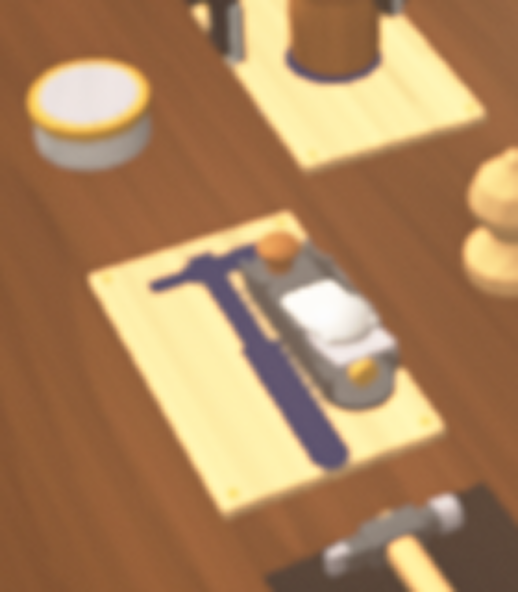

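Plane untouched at about (0.4863, -0.0005), yaw ≈ 90.5°. Descending over it.

Request:
carry_out(offset=[[0.001,-0.005,0.1],[0.001,-0.005,0.2],[0.001,-0.005,0.29],[0.001,-0.005,0.35],[0.001,-0.005,0.39],[0.001,-0.005,0.41],[0.001,-0.005,0.416],[0.001,-0.005,0.416]], turn=[[0,0,-0.006],[0,0,-0.006],[0,0,-0.006],[0,0,-0.006],[0,0,-0.006],[0,0,-0.006],[0,0,-0.006],[0,0,-0.006]])

```text
clock: 18.6
tcp_pos: [0.4872, -0.0013, 0.0255]
orientation: [2.211, 2.232, 0.001]
contact_force: [-0.0, -0.3, -0.4]
grip_width: 0.0852
```

Request:
carry_out(offset=[[0,0,0],[0,0,0],[0,0,0],[0,0,0],[0,0,0],[0,0,0],[0,0,0],[0,0,0]], turn=[[0,0,0],[0,0,0],[0,0,0],[0,0,0],[0,0,0],[0,0,0],[0,0,0],[0,0,0]], hand=1, force=80)

```text
clock: 19.4
tcp_pos: [0.4871, -0.0018, 0.0263]
orientation: [2.211, 2.23, 0.003]
contact_force: [-1.9, 0.3, 8.5]
grip_width: 0.0468
```

```bash
python3 go.py .6254,-.2617,.15,-3.1
```

```text
now [ 0.4871 -0.0018  0.0263] yaw 0.49 tilt [0.0019 0.0009] w 0.0468 t 19.40 [-1.9  0.3  8.5]
.6254,-.2617,.15,-3.1 off [-0.522, 0.273, -0.247] turn [0.001, -0.001, 0.042]
```

Request:
carry_out(offset=[[0,0,-0.03],[0,0,-0.09],[0,0,-0.17],[0,0,-0.25],[0,0,-0.27],[-0.06,0.03,-0.27],[-0.13,0.067,-0.27],[-0.2,0.105,-0.27]], turn=[[0,0,0],[0,0,0],[0,0,0],[0,0,0],[0,0,0],[0,0,0.01],[0,0,0.02],[0,0,0.03]])

```text
clock: 20.2
tcp_pos: [0.5391, -0.1016, 0.159]
orientation: [-2.259, -2.181, 0.001]
contact_force: [1.3, 0.3, -5.3]
grip_width: 0.0464
```

```bash
python3 - <<'E'
from m import *
f=grab('top'); p=f['pixels']
b=blue(f,(417,168),42); print('bar',b.sum(),pca(f,b,.009),rect(f,b,.009))
b=blue(f,(324,236),52); print('T',b.sum(),rect(f,b,.009))
m=ply(f,(374,138,466,202)); print(rect(f,m,.009))
E
python3 go.py .6255,-.263,.15,-3.1
```

```text
bar 516 (array([ 0.6233, -0.293 ]), np.float64(91.1316020958973), array([0.0527, 0.0957])) (array([ 0.6243, -0.2922]), array([0.0912, 0.0473]), 86.94124603271484)
T 453 (array([0.4412, 0.0486]), array([0.1151, 0.0765]), 72.49822235107422)
(array([ 0.6235, -0.2968]), array([0.1465, 0.1404]), 86.66622924804688)
now [ 0.5422 -0.1097  0.1602] yaw -2.44 tilt [ 0.0039 -0.0055] w 0.0467 t 20.25 [ 5.5 -7.6 -3.2]
.6255,-.263,.15,-3.1 off [-0.299, 0.179, 0.023] turn [0.003, 0.004, 0.008]
```

Request:
carry_out(offset=[[-0.06,0.035,0],[-0.13,0.073,0],[-0.2,0.11,0],[-0.26,0.148,0],[-0.3,0.172,0],[-0.31,0.175,0],[-0.31,0.175,0],[-0.31,0.175,0]], turn=[[0,0,0],[0,0,0.003],[0,0,0.008],[0,0,0.008],[0,0,0.008],[0,0,0.008],[0,0,0.008],[0,0,0.008]])

```text
clock: 21.05
tcp_pos: [0.6205, -0.258, 0.1588]
orientation: [-2.272, -2.166, 0.001]
contact_force: [0.2, 0.9, -6.1]
grip_width: 0.0466
```

```bash
python3 go.py .6255,-.263,.04,-3.1
```

```text
now [ 0.6205 -0.258   0.1588] yaw -2.74 tilt [-0.0023  0.0019] w 0.0466 t 21.05 [ 0.2  0.9 -6.1]
.6255,-.263,.04,-3.1 off [-0.01, 0.011, 0.238] turn [-0.002, -0.001, 0.004]
```

Request:
carry_out(offset=[[-0.01,0.011,0.06],[-0.01,0.011,0.12],[-0.01,0.011,0.18],[-0.01,0.011,0.22],[-0.01,0.011,0.238],[-0.01,0.011,0.238],[-0.01,0.011,0.238],[-0.01,0.011,0.238]], turn=[[0,0,0.004],[0,0,0.004],[0,0,0.004],[0,0,0.004],[0,0,0.004],[0,0,0.004],[0,0,0.004],[0,0,0.004]])

```text
clock: 21.85
tcp_pos: [0.6276, -0.2652, 0.0427]
orientation: [2.279, 2.159, 0.002]
contact_force: [0.4, 0.5, -5.2]
grip_width: 0.0467
```

```bash
python3 go.py .6255,-.263,.0265,-3.1
```

```text
now [ 0.6276 -0.2652  0.0427] yaw -3.11 tilt [ 0.0024 -0.0008] w 0.0467 t 21.85 [ 0.4  0.5 -5.2]
.6255,-.263,.0265,-3.1 off [0.004, -0.005, 0.032] turn [0.002, 0.0, -0.0]
```

Request:
carry_out(offset=[[0.004,-0.004,0.01],[0.004,-0.004,0.02],[0.004,-0.004,0.026],[0.004,-0.004,0.026],[0.004,-0.004,0.026],[0.004,-0.004,0.026]], turn=[[0,0,0],[0,0,0],[0,0,0],[0,0,0],[0,0,0],[0,0,0]])

```text
clock: 22.45
tcp_pos: [0.6248, -0.263, 0.0282]
orientation: [2.281, 2.16, 0.0]
contact_force: [0.3, 0.6, -4.5]
grip_width: 0.0463
```

```bash
python3 go.py .6255,-.263,.0265,-3.1;python3 - <<'E'
from m import *
g=grab('side'); 
cv2.imwrite('pics/j8.png',cv2.resize(g['pixels'][220:350,360:510],None,fx=4,fy=4,interpolation=cv2.INTER_CUBIC)[:,:,::-1])
E
```

```text
now [ 0.6248 -0.263   0.0282] yaw -3.13 tilt [ 0.0002 -0.0002] w 0.0463 t 22.45 [ 0.3  0.6 -4.5]
.6255,-.263,.0265,-3.1 off [0.0, 0.001, 0.003] turn [0.0, 0.0, -0.0]
```

View pics/j8.png

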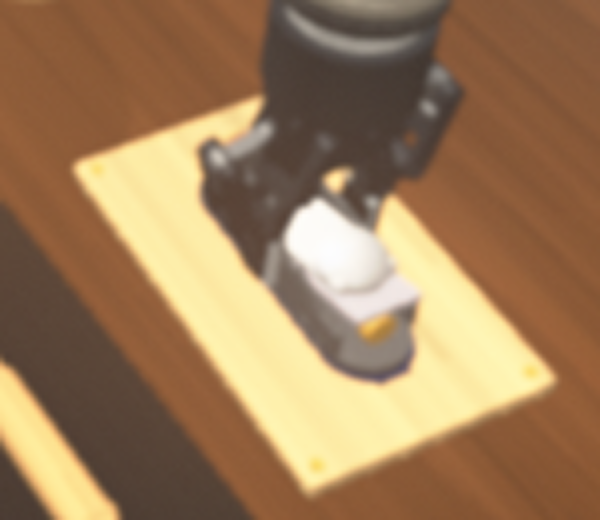

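The plane covers its bar with a thin rim showing at the near end (375,378). Lowering and releasing.

Request:
carry_out(offset=[[0,0.001,0.002],[0,0.001,0.004],[0,0.001,0.004],[0,0.001,0.004]], turn=[[0,0,0],[0,0,0],[0,0,0],[0,0,0]])

```text
clock: 22.9
tcp_pos: [0.6254, -0.2629, 0.0265]
orientation: [2.281, 2.16, 0.001]
contact_force: [0.1, 1.3, -0.2]
grip_width: 0.0464
```

Request:
carry_out(offset=[[0,0,0],[0,0,0],[0,0,0],[0,0,0],[0,0,0],[0,0,0],[0,0,0]], turn=[[0,0,0],[0,0,0],[0,0,0],[0,0,0],[0,0,0],[0,0,0],[0,0,0]], hand=0)

```text
clock: 23.6
tcp_pos: [0.6252, -0.2628, 0.0261]
orientation: [-2.281, -2.16, 0.0]
contact_force: [0.1, 0.1, -0.7]
grip_width: 0.0856
```

Request:
carry_out(offset=[[0,0,-0.06],[0,0,-0.14],[0,0,-0.22],[0.06,-0.15,-0.22],[0.12,-0.3,-0.22],[0.12,-0.35,-0.22],[0.12,-0.35,-0.22],[0.12,-0.35,-0.22]], turn=[[0,0,0],[0,0,0],[0,0,0],[0,0,0],[0,0,0],[0,0,0],[0,0,0],[0,0,0]])

```text
clock: 24.4
tcp_pos: [0.4483, -0.1917, 0.1355]
orientation: [-2.279, -2.154, 0.001]
contact_force: [1.1, 0.1, -0.8]
grip_width: 0.0855
```

```bash
python3 go.py .448,-.201,.019,0;python3 - <<'E'
from m import *
f=grab('top')
for n,z in(('plane_mid',.03),('hammer_mid',.02)):
    o=outline_of(n,'top')
    if o: m=o[0]['region']; print(n,round(o[0]['score'],2),m.sum(),pca(f,m,z),rect(f,m,z))
b=blue(f,(324,236),52); print('T',b.sum(),rect(f,b,.009),pca(f,b,.009))
m=ply(f,(272,202,370,268));print('panel_h',rect(f,m,.009))
cv2.imwrite('pics/j9.png',cv2.resize(f['pixels'][130:270,270:480],None,fx=3.8,fy=3.8,interpolation=cv2.INTER_CUBIC)[:,:,::-1])
E
```

```text
now [ 0.4483 -0.1917  0.1355] yaw -3.21 tilt [-0.0043  0.0037] w 0.0855 t 24.40 [ 1.1  0.1 -0.8]
.448,-.201,.019,0 off [-0.019, 0.002, 0.233] turn [-0.003, -0.002, -0.037]
plane_mid 0.7 1037 (array([ 0.6258, -0.2588]), np.float64(89.32467611584069), array([0.0595, 0.1629])) (array([ 0.6263, -0.2578]), array([0.1483, 0.0564]), 86.63502502441406)
hammer_mid 0.55 275 (array([ 0.4528, -0.1714]), np.float64(-171.19667901133448), array([0.0473, 0.068 ])) (array([ 0.4545, -0.1662]), array([0.0597, 0.0538]), 39.320858001708984)
T 740 (array([0.4367, 0.0011]), array([0.2028, 0.0772]), 79.43638610839844) (array([0.4518, 0.0116]), np.float64(87.1869784143464), array([0.0505, 0.2575]))
panel_h (array([0.4503, 0.0055]), array([0.218 , 0.1394]), 88.58906555175781)
```

View pics/j9.png

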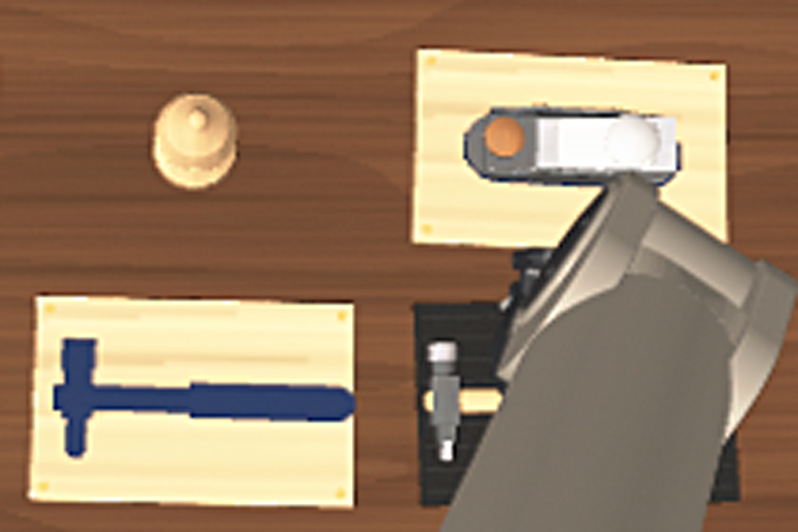

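```bash
python3 - <<'E'
from m import *
f=grab('top');c=lambda x,y,z:ray(f,270+x/3.8-.37,130+y/3.8-.37,z)[:2]
print('T head mid',c(78,396,.009),'handle',c(150,400,.009),c(190,401,.009),'butt',c(354,404,.009))
print('hammer head',c(446,392,.021),'eye end',c(424,399,.015),'handle',c(490,400,.018))
E
python3 go.py .4485,-.201,.019,0
```

```text
T head mid [0.4532 0.0842] handle [0.4504 0.0348] [0.4497 0.0074] butt [ 0.4476 -0.1052]
hammer head [ 0.4547 -0.1669] eye end [ 0.4505 -0.1526] handle [ 0.4495 -0.1973]
now [ 0.4554 -0.1938  0.1366] yaw -3.10 tilt [ 0.0018 -0.0008] w 0.0856 t 24.60 [ 0.5 -0.3 -0.1]
.4485,-.201,.019,0 off [-0.015, -0.013, 0.235] turn [0.001, 0.001, -0.036]
```

Request:
carry_out(offset=[[-0.01,-0.014,0.08],[-0.01,-0.014,0.15],[-0.01,-0.014,0.2],[-0.01,-0.014,0.225],[-0.01,-0.014,0.235],[-0.01,-0.014,0.235],[-0.01,-0.014,0.235]], turn=[[0,0,-0.036],[0,0,-0.036],[0,0,-0.036],[0,0,-0.036],[0,0,-0.036],[0,0,-0.036],[0,0,-0.036]], hand=0.3)

```text
clock: 25.3
tcp_pos: [0.4475, -0.1985, 0.0195]
orientation: [2.221, 2.22, 0.001]
contact_force: [-0.1, 0.1, 1.0]
grip_width: 0.0597
```

Request:
carry_out(offset=[[0,0,0],[0,0,0],[0,0,0],[0,0,0],[0,0,0],[0,0,0],[0,0,0],[0,0,0]], turn=[[0,0,0],[0,0,0],[0,0,0],[0,0,0],[0,0,0],[0,0,0],[0,0,0],[0,0,0]], hand=1, force=70)

```text
clock: 26.1
tcp_pos: [0.4472, -0.1981, 0.0195]
orientation: [2.221, 2.221, 0.002]
contact_force: [-0.4, 0.6, 8.8]
grip_width: 0.0141
```

Request:
carry_out(offset=[[0,0,-0.03],[0,0,-0.08],[0,0,-0.14],[0,0,-0.16],[0.1,0.001,-0.16],[0.2,0.002,-0.16],[0.28,0.003,-0.16],[0.34,0.004,-0.16]], turn=[[0,0,0],[0,0,0],[0,0,0],[0,0,0],[0,0,0],[0,0,0.01],[0,0,0.015],[0,0,0.015]])

```text
clock: 26.9
tcp_pos: [0.4478, -0.025, 0.0981]
orientation: [-2.243, -2.198, 0.0]
contact_force: [0.2, 0.3, -1.8]
grip_width: 0.0139
```

```bash
python3 go.py .451,.053,.1,-1.3
```

```text
now [ 0.4478 -0.025   0.0981] yaw -1.18 tilt [-0.001   0.0008] w 0.0139 t 26.90 [ 0.2  0.3 -1.8]
.451,.053,.1,-1.3 off [0.156, 0.003, -0.004] turn [-0.001, -0.001, 0.001]
```

Request:
carry_out(offset=[[0.07,0.003,0],[0.13,0.006,0],[0.15,0.006,0.04],[0.152,0.006,0.09],[0.152,0.006,0.12],[0.152,0.006,0.132],[0.152,0.006,0.132],[0.152,0.006,0.132]], turn=[[0,0,0.001],[0,0,0.001],[0,0,0.001],[0,0,0.001],[0,0,0.001],[0,0,0.001],[0,0,0.001],[0,0,0.001]])

```text
clock: 27.7
tcp_pos: [0.4536, 0.0477, 0.0329]
orientation: [2.249, 2.193, 0.0]
contact_force: [0.6, 0.1, -1.8]
grip_width: 0.0141
```

```bash
python3 go.py .451,.053,.0258,-1.3
```

```text
now [0.4536 0.0477 0.0329] yaw -1.44 tilt [0.0004 0.    ] w 0.0141 t 27.70 [ 0.6  0.1 -1.8]
.451,.053,.0258,-1.3 off [0.011, -0.005, 0.014] turn [0.0, -0.0, -0.002]
```

Request:
carry_out(offset=[[0.011,-0.005,0],[0.011,-0.005,0.006],[0.011,-0.005,0.011],[0.011,-0.005,0.011],[0.011,-0.005,0.011]], turn=[[0,0,-0.002],[0,0,-0.002],[0,0,-0.002],[0,0,-0.002],[0,0,-0.002]])

```text
clock: 28.2
tcp_pos: [0.451, 0.0534, 0.0271]
orientation: [2.245, 2.197, -0.0]
contact_force: [0.8, 0.5, -2.0]
grip_width: 0.0139
```

```bash
python3 go.py .451,.053,.0257,-1.3
```

```text
now [0.451  0.0534 0.0271] yaw -1.24 tilt [-0. -0.] w 0.0139 t 28.20 [ 0.8  0.5 -2. ]
.451,.053,.0257,-1.3 off [-0.001, 0.0, 0.003] turn [-0.0, 0.0, 0.001]
```

Request:
carry_out(offset=[[0,0,0.002],[0,0,0.003],[0,0,0.003]], turn=[[0,0,0],[0,0,0],[0,0,0]])

```text
clock: 28.5
tcp_pos: [0.451, 0.0534, 0.0256]
orientation: [2.245, 2.197, 0.0]
contact_force: [-0.0, -0.4, -2.8]
grip_width: 0.0143
```

Request:
carry_out(offset=[[0,0,0],[0,0,0],[0,0,0],[0,0,0],[0,0,0]], turn=[[0,0,0],[0,0,0],[0,0,0],[0,0,0],[0,0,0]], hand=0.4)

```text
clock: 29.0
tcp_pos: [0.451, 0.0535, 0.0257]
orientation: [-2.245, -2.197, -0.0]
contact_force: [0.3, 0.4, 0.8]
grip_width: 0.0515
```

Request:
carry_out(offset=[[0,0,-0.06],[0,0,-0.15],[0,0,-0.25],[-0.1,0,-0.3],[-0.2,0,-0.3],[-0.3,0,-0.3],[-0.4,0,-0.3],[-0.5,0,-0.3]], turn=[[0,0,0],[0,0,0],[0,0,0],[0,0,0],[0,0,0],[0,0,0],[0,0,0],[0,0,0]])

```text
clock: 29.8
tcp_pos: [0.4454, -0.1927, 0.1759]
orientation: [2.244, 2.198, 0.002]
contact_force: [0.8, 1.0, -0.3]
grip_width: 0.0514
```

Request:
carry_out(offset=[[-0.1,0,0],[-0.15,0,0],[-0.15,0,0],[-0.15,0,0]], turn=[[0,0,0],[0,0,0],[0,0,0],[0,0,0]])

```text
clock: 30.2
tcp_pos: [0.4437, -0.2662, 0.1754]
orientation: [-2.246, -2.195, 0.0]
contact_force: [0.1, 0.8, -0.3]
grip_width: 0.0515
```

```bash
python3 - <<'E'
from m import *
f=grab('top');g=grab('side')
A=cv2.resize(f['pixels'][130:275,175:400],None,fx=3.5,fy=3.5,interpolation=cv2.INTER_CUBIC)
cv2.imwrite('pics/k1.png',A[:,:,::-1])
cv2.imwrite('pics/k2.png',cv2.resize(g['pixels'][80:360,220:520],None,fx=2.1,fy=2.1,interpolation=cv2.INTER_CUBIC)[:,:,::-1])
print(r.get_obs()['clock'])
for n,z in(('hammer_mid',.02),('plane_mid',.03),('finial_mid',.05),('tin_mid',.04)):
    o=outline_of(n,'top')
    if o: m=o[0]['region']; print(n,pca(f,m,z),rect(f,m,z))
E
```

```text
30.3
hammer_mid (array([0.4524, 0.0105]), np.float64(88.0128208839252), array([0.0483, 0.2493])) (array([0.4647, 0.0008]), array([0.0775, 0.1956]), 8.175400733947754)
plane_mid (array([ 0.6251, -0.2587]), np.float64(88.81407857954134), array([0.0614, 0.1623])) (array([ 0.6237, -0.2576]), array([0.0569, 0.1484]), 0.11107582598924637)
finial_mid (array([0.6237, 0.0039]), np.float64(-178.50197537522703), array([0.056 , 0.0686])) (array([0.6239, 0.0041]), array([0.0666, 0.0519]), 0.07482022047042847)
tin_mid (array([0.4426, 0.2603]), np.float64(67.78397713832206), array([0.08  , 0.0858])) (array([0.4435, 0.2604]), array([0.0788, 0.0809]), 1.7812443971633911)
```

View pics/k1.png

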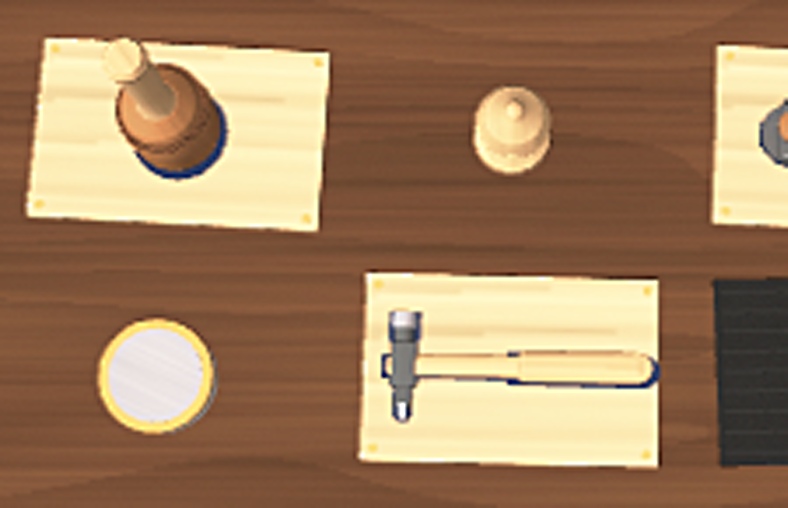

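View pics/k2.png

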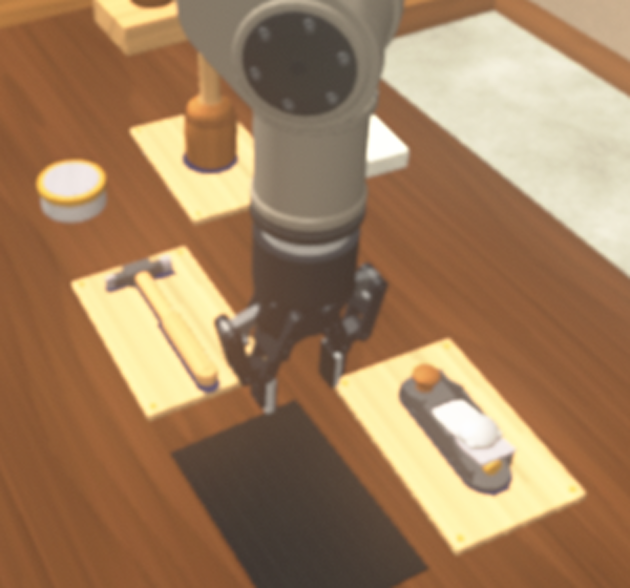

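All three tools cover their shadows and the bystanders haven't moved. Handing in.

```bash
python3 -c "
from h import *
print(r.hand_in(), r.get_obs()['clock'])"
```

```text
the job is handed in; nothing more can be done
the job is handed in; nothing more can be done
```

All three tools are now on their own painted shadows, and I handed the job in at about 30 s of the 114 s allowed. I parked the hammer on the mat, moved the mallet to its panel, then the plane, then brought the hammer from the mat to its panel.

Last checks, from pictures in both cameras with the gripper open and clear of everything:
- **Mallet:** it stands upright with an even blue rim round its foot.
- **Plane:** it sits on its sole over its bar, about 1–2 mm off centre by my measurement. The outline network put its middle about 3 mm further along the bar; I put that down to the camera angle and a partly hidden view.
- **Hammer:** it lies on the painted T with its head on the painted head. Its outline centre was within about 2 mm of the paint's, and its angle within 1°.
- **Bystanders:** the finial measured the same as at the start. The tin's outline came out about 2 mm off its first reading, within the network's error, and nothing went near it.

No check failed. The hand-in gave no verdict, as expected.

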